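# Show the jar's back stamp to the camera with the inspection mirror

### The job

The bench camera cannot see the stamp on the far side of the stoneware jar beside it. Lift the inspection mirror up and out of its forked hook by the wooden grip, hold it at the place in the air where the camera is looking, and angle it until the camera sees the stamp reflected in the middle of the glass. Finish while holding the mirror still there in the gripper, without touching the jar, the camera or their board and without moving the other loose things on the table.

Things in the scene. Friction and masses are not known exactly. Their poses are not given: they have to be found in the camera images.
- mirror: Inspection mirror, about 90 g, hanging upright. Origin: centre of its round glass (60 mm, in a 66 mm steel rim 9 mm thick), which faces its own -x; +z runs up the stalk. 4 mm to +x of the origin rise a 9 mm square stalk, a collar 26 (x) by 42 (y) mm from z = 95 to 101 mm, by which it hangs, and a 16 mm square wooden grip from z = 100 to 164 mm: hold it there.
- grip (a point): Middle of the mirror's wooden grip: 4 mm along x, 136 mm along z of the mirror. The grip is 16 mm square, its sides along the mirror's x and y; its top is 28 mm above this point, the collar 35 mm below it. Nothing stands beside or above it.
- hook_stand: Fixed steel stand, its base 110 (x) by 80 by 12 mm; origin on the table under the hanging stalk, post 55 mm towards its +x. Two level prongs of 10 mm bar, 16 mm apart, run from the post to their open ends 30 mm out at its -x, which turn up to 11 mm above the prongs' top (170 mm above the table).
- rig: Fixed plywood board, 12 mm thick, from x = -76 to 30 and y = -85 to 85 mm of its frame, with the jar (61 mm wide, top 78 mm above the table) at -y and the camera on a post (top about 140 mm) at +y. Origin on the table below the point midway between lens and stamp; x points to the side that camera and stamp face (away from the robot), z up.
- lens (a point): Centre of the camera's front lens, at (0, 48, 112) mm of the board. The camera has a narrow view and looks straight at the view point.
- stamp (a point): The stamp: a raised plaster-coloured diamond about 20 mm across on the far side of the jar, at (0, -48, 48) mm of the board, facing the board's +x.
- view_point (a point): The point in the air where the camera looks and where the mirror's glass centre belongs: (130, -50, 155) mm of the board. It is equally far (168 mm) from lens and stamp. Small jars and bottles, none over 100 mm tall, stand on the table below and around.
- midpoint (a point): Halfway between lens and stamp, at (0, 0, 80) mm of the board, 158 mm from the view point. As the view point is equally far from both, the camera sees the stamp in the middle of the glass when the line square out of the glass centre (the mirror's -x) runs to this point. Turning the mirror about that line does not matter.
- tape_roll: Bystander: brown tape roll, 60 mm wide, 24 mm high. Origin under its centre.
- stain_bottle: Bystander: small cream bottle with a cap, 38 mm wide, 59 mm high. Origin under its centre.
- small_jar: Bystander: small round-bellied stoneware bottle, 53 mm wide, 44 mm high. Origin under its centre.
- blue_tub: Bystander: open plastic tub, 64 mm wide, 66 mm high. Origin under its centre.
- morel: Bystander: brown glazed clay morel, 34 mm wide, 47 mm high. Origin under its centre.
- fork (a point): Between the prongs' tops, where the collar hangs: 170 mm above the stand's origin. To take the mirror off, lift it 20 to 40 mm (not more: its round head is below the prongs and meets them at about 50 mm), then draw it out 80 mm or more along the stand's -x before going elsewhere.
Not all that is in view belongs to the job. What is meant by the mirror is not yellow, and is the larger of those in its own colour.

How it is judged:
By the outcome, as a careful person would: the job done as asked, in the order asked, and still so for the second after the job is handed in, while the arm keeps its last pose, push and grip.
It also fails if it takes over 35 s, if anything falls off the work surface, if the arm or the gripper's body presses on something with over 40 N, if the wrist force passes 120 N, or if a joint passes its speed limit or range.

### The arm

A 7-joint arm with a two-finger parallel gripper is mounted at the origin on a cart in front of the work surface, level with it; the furniture and walls round the work are solid. World frame = base frame: x ahead of the robot, y to its left, z up, the work surface at z = 0. Lengths are in m, angles in rad, forces in N, time in s.
With the tool pointing down it reaches from about 0.425 to 0.925 m from the base axis. Payload 6.8 kg.
Tool frame: the origin (TCP) lies at the very end of the fingers, on their centre line; the grasp point (between the pads) lies 19 mm behind it; z points along the fingers, y is the line along which they close (so a half turn about z gives the same grasp; the last joint's range is limited). The gripper opens to 88 mm and grips with 3 to 60 N. Pads are 20 mm wide; open, the fingers measure 115 mm over their backs; the gripper's body (75 mm by 178 mm) begins 61 mm behind the grasp point.
Start: joints at [1.06, 0.477, 0.022, 1.555, -0.011, 1.109, -0.083], TCP at [0.265, -0.621, 0.223] pointing down, gripper open.
Joint ranges: [-2.96, 2.96], [-0.34, 2.1], [-1.41, 1.46], [0.24, 2.44], [-1.37, 4.51], [0.17, 1.92], [-2.96, 2.96]. Speed limits (rad/s): [2.39, 2.39, 3.14, 3.14, 3.14, 3.14, 3.14].

### API

Orientations are given as a unit quaternion [w, x, y, z].
In Python, from workcell import telemetry, eyes, robot gives the robot as it stands.
- The arm moves only by the shell command python3 -m pendant 'ROWS' [OPENING] [FORCE]. ROWS is JSON, a list of rows, each an object of numbers: "tx", "ty", "tz": the shift along the tool's x, y, z as a fraction of full scale; "wx", "wy", "wz": the turn, a rotation vector about the tool's x, y, z as a fraction of full scale. A call has 1 to 20 rows; each row shifts and turns the commanded pose from where the row before left it, along the tool's axes as they then stand; what a row does not reach is not made up. Full scale, the value 1, is 20 mm for a shift and 4 degrees for a turn. A row lasts 1/10 s, in which the tool goes at most 50 mm and 8.59 degrees, less where a joint would pass 70% of its speed; a pose out of reach is approached as far as the arm can. A call with a number of a shift or a turn outside -1 to 1 is refused whole. A call with a gripper value outside its range is refused whole. OPENING is the closure in counts, from 0 (fully open) to 255 (shut), set as the call begins (- or left out, the last holds). The fingers move at their own pace and stop on an object; FORCE is the grip in N (left out, the last holds). Time passes only in rows, so rows that do not move let the fingers close. It gives the time, the measured TCP pose, the force, the opening and the grip force at its end, in the units of the state.
- telemetry.state(): the state, without advancing time (a new reading comes with each control period).
- eyes.snapshot(name): name is "scene" or "top"; returns (picture, depth): 420x560x3 uint8, blue, green, red; 420x560 float32, m along the optical axis (not along the pixel's ray), 0 where there is no reading.
- eyes.get_calibration(name): a dict with "camera_matrix" (3x3 intrinsics, pixels), "R" (3x3) and "t" (3): a world point X has camera coordinates R X + t. Camera axes: x right, y down, z forward; pixel columns grow to the right and rows downward; lengths in m; the calibration is good to about 2 mm. A picture is of the moment at which its call begins. get_calibration takes no time and is no camera call.
- robot.close_job(): hands the job in; it is judged then, once.
The state is a dict: "clock": time; "joint_pos": joint angles; "joint_vel": joint speeds; "tau": joint torques, N m; "tcp_pos": TCP position; "tool_rot": TCP orientation; "ft_force": force on the tool from outside, world axes, zero at the start; "wrist_torque": the same for the moment, N m; "opening": finger opening in m; "finger_force": force on a finger pad.
Only numpy, scipy, OpenCV 4.12 (cv2) and the standard library are available. Lean on these libraries where they do the work, as an engineer would, in place of code of your own. Each camera call takes 0.05 s, during which the arm holds its last target. There are 200 camera calls.

## Working session

There is one attempt and no reset: what is moved stays moved. The work goes in short steps, Python scripts to look and compute and a shell command to move; the robot and the scene stay as the last step left them, time stands still between calls to the robot, and variables do not carry over. Pictures are saved under pics/ and viewed, at most 10 in all, crops included, and the job is handed in when it is done.

```bash
mkdir -p pics; ls; python3 - <<'E'
from workcell import telemetry, eyes
import cv2,numpy as np
for n in("scene","top"):
    p,d=eyes.snapshot(n); cv2.imwrite(f"pics/{n}0.png",p); np.savez(f"{n}0.npz",p=p,d=d)
    c=eyes.get_calibration(n); print(n,c)
s=telemetry.state(); print(s)
E
```

```text
pics
scene {'camera_matrix': array([[466.28669717,   0.        , 285.2619503 ],
       [  0.        , 466.28669717, 209.17396179],
       [  0.        ,   0.        ,   1.        ]]), 'R': array([[ 0.18974182,  0.98169849, -0.01631324],
       [ 0.45131168, -0.10196079, -0.88652229],
       [-0.8719609 ,  0.160848  , -0.46239822]]), 't': array([-0.22312061, -0.13287129,  1.50392635])}
top {'camera_matrix': array([[409.26386082,   0.        , 276.44610629],
       [  0.        , 409.26386082, 216.24429563],
       [  0.        ,   0.        ,   1.        ]]), 'R': array([[ 0.0938687 , -0.9955747 ,  0.00443771],
       [-0.97465959, -0.09280394, -0.20353406],
       [ 0.20304519,  0.01478022, -0.97905781]]), 't': array([0.07264927, 0.6242072 , 0.93004904])}
{'clock': 0.1, 'joint_pos': array([ 1.05990284,  0.47768264,  0.02234034,  1.55631308, -0.01148651,
        1.10932863, -0.08310661]), 'joint_vel': array([ 3.15868739e-04, -3.14845957e-03,  8.21529515e-04, -2.74007610e-03,
        3.67754101e-05,  9.98346503e-04, -2.02276546e-03]), 'tau': array([ 4.73834749e-03, -5.84094536e+01,  1.54023070e+00, -2.73314649e+01,
       -5.41600585e-02,  1.30385812e-02,  5.52248969e-05]), 'tcp_pos': array([ 0.26437114, -0.62049249,  0.22181893]), 'tool_rot': array([-7.70507186e-04,  9.79785627e-01,  2.00048700e-01, -2.21643936e-04]), 'ft_force': array([ 0.4303599 , -0.59454304, -0.02389756]), 'wrist_torque': array([-0.00775039,  0.01651711,  0.00363164]), 'finger_force': 0.0, 'opening': 0.08781538672840365}
```

View pics/scene0.png

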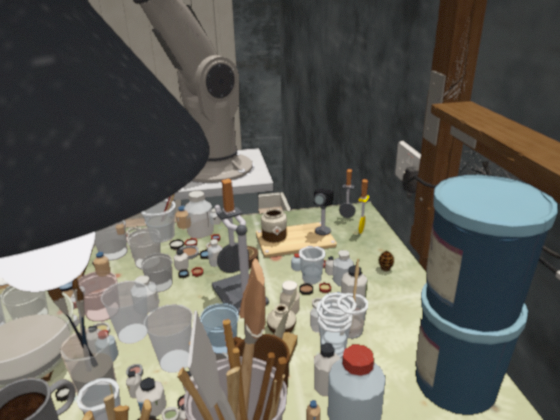

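View pics/top0.png

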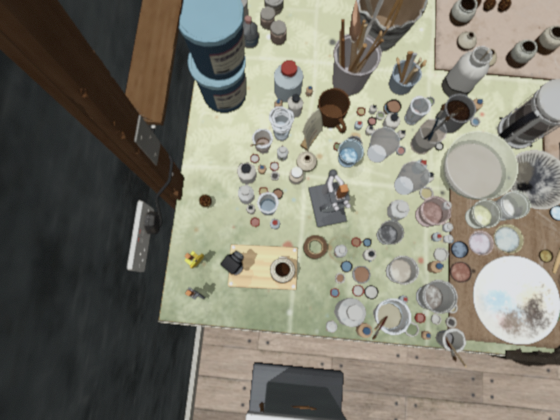

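The scene view shows the mirror with its orange grip at (228,195), hanging on the stand whose base is at (237,290). The board is at (297,240), the jar at (273,222) and the camera at (322,200). Decoy mirrors are at (348,195) and (363,205). In the top view the stand is at (328,203) and the board at (264,267).

```bash
python3 - <<'E'
import cv2,numpy as np
a=cv2.imread("pics/scene0.png")[150:320,180:350]; b=cv2.imread("pics/top0.png")[160:300,215:365]
f=lambda i,k:cv2.resize(i,None,fx=k,fy=k,interpolation=cv2.INTER_CUBIC)
cv2.imwrite("pics/sc1.png",f(a,3.5)); cv2.imwrite("pics/tc1.png",f(b,4))
E
```

```text
(no output)
```

View pics/sc1.png

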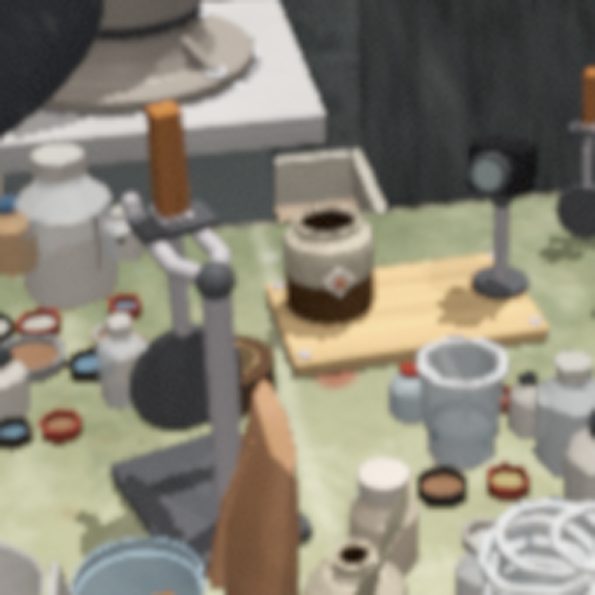

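View pics/tc1.png

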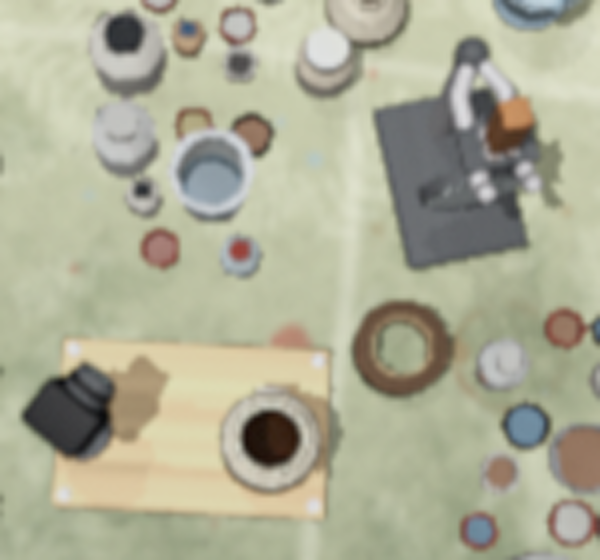

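The crops show the mirror's back (dark disc) facing the scene camera, so the glass faces the robot. The prongs open towards the robot. In the tc1 crop the grip top is at (517,115), and the board corners are at about (65,340), (330,350), (325,518) and (52,508). The stand base corners are at (375,110), (413,268), (527,243) and (490,90).

```bash
cat > h.py <<'E'
import cv2,numpy as np
from workcell import telemetry, eyes
from scipy.spatial.transform import Rotation as Ro
def cal(n):
    c=eyes.get_calibration(n); return c["camera_matrix"],np.array(c["R"]),np.array(c["t"])
def plane(n,uv,z):
    K,R,t=cal(n); o=-R.T@t; d=(R.T@np.linalg.inv(K)@np.c_[np.atleast_2d(uv),np.ones(len(np.atleast_2d(uv)))].T).T
    return o+d*((z-o[2])/d[:,2])[:,None]
def cloud(n,d,m):
    K,R,t=cal(n); v,u=np.nonzero(m&(d>0)); z=d[v,u]
    return ((np.linalg.inv(K)@np.c_[u,v,np.ones(len(u))].T)*z).T@R-R.T@t
def proj(n,X):
    K,R,t=cal(n); p=(K@(R@np.atleast_2d(X).T+t[:,None])).T; return p[:,:2]/p[:,2:]
def orange(p):
    h=cv2.cvtColor(p,cv2.COLOR_BGR2HSV); return (h[...,0]<18)&(h[...,1]>140)&(h[...,2]>70)
E
python3 - <<'E'
from h import *
np.set_printoptions(precision=4,suppress=True)
T=np.load("top0.npz");S=np.load("scene0.npz")
# board
p=T["p"];h=cv2.cvtColor(p,cv2.COLOR_BGR2HSV)
m=((h[...,0]>12)&(h[...,0]<27)&(h[...,1]>60)&(h[...,2]>150)).astype(np.uint8)
M=np.zeros_like(m);M[238:295,222:302]=m[238:295,222:302]
r=cv2.minAreaRect(np.argwhere(M)[:,::-1].astype(np.float32)); print("board px",r,M.sum())
b=plane("top",cv2.boxPoints(r),.012);print(b)
hc=np.array([[65,340],[330,350],[325,518],[52,508]])/4+[215,160]
b2=plane("top",hc-.4,.012);print("hand",b2,np.linalg.norm(b2-np.roll(b2,-1,0),axis=1))
sb=plane("top",np.array([[375,110],[413,268],[527,243],[490,90]])/4+[214.6,159.6],.012);print("stand",sb,np.linalg.norm(sb-np.roll(sb,-1,0),axis=1))
for n,D,w in(("top",T,(180,205,330,355)),("scene",S,(175,220,215,240))):
    mm=orange(D["p"]);W=np.zeros_like(mm);W[w[0]:w[1],w[2]:w[3]]=mm[w[0]:w[1],w[2]:w[3]]
    c=cloud(n,D["d"],W);print(n,len(c),np.percentile(c,[2,50,98],0))
    if n=="top":
        t=c[c[:,2]>np.percentile(c[:,2],60)];print("top pts",t.mean(0),len(t))
    v,u=np.nonzero(W);print(u.min(),u.max(),v.min(),v.max())
# stand base cloud: dark-grey, z~12mm
c=cloud("top",T["d"],np.ones_like(T["d"],bool))
K,R,t=cal("top")
xy=b2.mean(0)
k=(abs(c[:,2]-.012)<.004)
base=sb.mean(0)
q=c[k&(np.hypot(c[:,0]-base[0],c[:,1]-base[1])<.08)];print("base pts",len(q),cv2.minAreaRect(q[:,:2].astype(np.float32)))
q=c[(c[:,2]>.15)&(c[:,2]<.19)&(np.hypot(c[:,0]-base[0],c[:,1]-base[1])<.09)];print("prong pts",q)
E
```

```text
board px ((262.5, 265.0), (48.0, 67.0), 90.0) 1098
[[0.5504 0.2453 0.012 ]
 [0.5664 0.0768 0.012 ]
 [0.4473 0.0667 0.012 ]
 [0.4318 0.2313 0.012 ]]
hand [[0.5418 0.2396 0.012 ]
 [0.5512 0.0727 0.012 ]
 [0.4471 0.0671 0.012 ]
 [0.4373 0.2354 0.012 ]] [0.1671 0.1043 0.1686 0.1046]
stand [[ 0.7102  0.0567  0.012 ]
 [ 0.6085  0.0245  0.012 ]
 [ 0.6316 -0.0469  0.012 ]
 [ 0.7308 -0.0168  0.012 ]] [0.1067 0.075  0.1036 0.0764]
top 32 [[ 0.6408 -0.0053  0.2018]
 [ 0.6425  0.002   0.2223]
 [ 0.6501  0.006   0.2378]]
top pts [0.6429 0.0007 0.2319] 13
338 345 189 196
scene 253 [[ 0.6485 -0.0084  0.1852]
 [ 0.6585 -0.0015  0.2132]
 [ 0.662   0.0058  0.2393]]
222 232 179 210
base pts 809 ((0.6703683137893677, 0.004873797297477722), (0.10925736278295517, 0.07890364527702332), 17.637432098388672)
prong pts [[0.711  0.019  0.1691]
 [0.7102 0.0172 0.172 ]
 [0.7116 0.0146 0.1686]
 ...
 [0.6172 0.0049 0.1753]
 [0.6169 0.0031 0.1775]
 [0.617  0.0009 0.1776]]
```

```bash
cat > tgt.py <<'E'
from h import *
yawb=np.radians(3.3); O=np.array([.517,.155,0])
E
python3 - <<'E'
from h import *
np.set_printoptions(precision=4,suppress=True)
T=np.load("top0.npz");S=np.load("scene0.npz")
c=cloud("top",T["d"],np.ones_like(T["d"],bool))
q=c[(abs(c[:,2]-.012)<.004)&(abs(c[:,0]-.494)<.075)&(abs(c[:,1]-.154)<.105)]
for n,D in (("top",T),("scene",S)):
    c=cloud(n,D["d"],np.ones_like(D["d"],bool))
    g=np.zeros((300,300),np.uint8); 
    q=c[(abs(c[:,2]-.012)<.0045)&(abs(c[:,0]-.494)<.09)&(abs(c[:,1]-.154)<.12)]
    ij=((q[:,:2]-[.394,.004])*1000).astype(int); g[ij[:,1],ij[:,0]]=1
    g=cv2.morphologyEx(g,cv2.MORPH_CLOSE,np.ones((7,7)));g=cv2.morphologyEx(g,cv2.MORPH_OPEN,np.ones((15,15)))
    r=cv2.minAreaRect(np.argwhere(g)[:,::-1].astype(np.float32));print(n,len(q),np.array(r[0])/1000+[.394,.004],r[1:])
    st=c[(np.hypot(c[:,0]-.651,c[:,1])<.035)&(c[:,2]>.2)&(c[:,2]<.236)]
    print("grip",len(st),st.mean(0)); 
    u,s,v=np.linalg.svd(st-st.mean(0));print(s,v[2])
    # jar top, lens camera
    j=c[(np.hypot(c[:,0]-.487,c[:,1]-.105)<.05)&(c[:,2]>.07)&(c[:,2]<.085)];print("jar rim",np.percentile(j,[2,98],0).mean(0) if len(j) else 0)
    k=c[(np.hypot(c[:,0]-.51,c[:,1]-.205)<.05)&(c[:,2]>.09)&(c[:,2]<.16)];print("cam",k.mean(0),np.percentile(k,[2,98],0))
c=cloud("top",T["d"],np.ones_like(T["d"],bool))
a=np.array([.264,-.62]);b=np.array([.651,0]);d=(b-a)/np.linalg.norm(b-a)
w=c[:,:2]-a;s=w@d;l=abs(w@[-d[1],d[0]])
for s0 in np.arange(0,.75,.1):
    k=(s>s0)&(s<s0+.1)&(l<.1);print(round(s0,1),c[k,2].max() if k.any() else None)
m=(c[:,0]<.9)&(c[:,0]>.4)&(abs(c[:,1])<.25)&(c[:,2]>.11);q=c[m]
for x in np.arange(.4,.9,.05):
  print(round(x,2),[ (round(float(q[k,2].max()),2) if (k:=(abs(q[:,0]-x-.025)<.025)&(abs(q[:,1]-y-.025)<.025)).any() else 0) for y in np.arange(-.25,.25,.05)])
# line of the prongs
q=c[(c[:,2]>.155)&(c[:,2]<.19)&(np.hypot(c[:,0]-.66,c[:,1])<.07)];print(len(q),q.mean(0),cv2.fitLine(q[:,:2].astype(np.float32),cv2.DIST_L2,0,.01,.01).ravel())
E
```

```text
top 2126 [0.4937 0.1535] ((104.81107330322266, 166.75857543945312), 2.070030689239502)
grip 59 [0.6453 0.0008 0.2196]
[0.0868 0.0444 0.0252] [-0.8721  0.4841  0.0713]
jar rim [0.4866 0.1059 0.0749]
cam [0.4895 0.2187 0.1175] [[0.4659 0.1988 0.101 ]
 [0.5136 0.2422 0.1239]]
scene 1338 [0.4973 0.1539] ((104.11904907226562, 167.39987182617188), 3.012787342071533)
grip 199 [ 0.6575 -0.001   0.2182]
[0.1475 0.0783 0.0424] [ 0.9812 -0.1924  0.0123]
jar rim [0.4916 0.1058 0.0746]
cam [0.5039 0.2189 0.1115] [[0.4772 0.1984 0.0923]
 [0.5191 0.2449 0.123 ]]
0.0 0.02746559495636758
0.1 0.03404492294421346
0.2 0.0650295476919186
0.3 0.0879165948799111
0.4 0.08809050672865015
0.5 0.07359762678253856
0.6 0.18139368946760748
0.7 0.24090871252605706
0.4 [0, 0, 0, 0, 0, 0, 0, 0, 0, 0]
0.45 [0, 0, 0, 0, 0, 0, 0, 0, 0.11, 0.13]
0.5 [0, 0, 0, 0, 0, 0, 0, 0, 0.12, 0.13]
0.55 [0, 0, 0, 0, 0, 0, 0, 0, 0, 0]
0.6 [0, 0, 0, 0, 0.24, 0.24, 0, 0, 0, 0]
0.65 [0, 0, 0, 0, 0.24, 0.24, 0, 0, 0, 0]
0.7 [0, 0, 0, 0, 0, 0.18, 0, 0, 0, 0]
0.75 [0, 0, 0, 0, 0, 0, 0, 0, 0, 0.12]
0.8 [0.21, 0, 0, 0, 0, 0, 0.12, 0, 0, 0]
0.85 [0.2, 0, 0, 0, 0, 0, 0.12, 0, 0, 0]
408 [0.6617 0.0047 0.1726] [0.9591 0.283  0.6617 0.0047]
```

```bash
sed -i 's/3.3/3.0/;s/.517/.518/' tgt.py; cat >> tgt.py <<'E'
def M(grip,q):pass
def delta(pos,Rt,s=None):
    "shift (tool axes, mm) and rotvec (deg, tool axes) from the present pose"
    s=s or telemetry.state(); q=s["tool_rot"]; R=Ro.from_quat([q[1],q[2],q[3],q[0]])
    return R.inv().apply(np.array(pos)-s["tcp_pos"])*1000, np.degrees((R.inv()*Rt).as_rotvec())
def mirror_tool(yaw,pitch):
    "tool rotation for mirror +x at azimuth yaw, raised by pitch (rad); tool x = mirror x, z down"
    Rm=Ro.from_euler("ZY",[yaw,-pitch]); return Rm*Ro.from_euler("x",np.pi), Rm
E
python3 - <<'E'
from tgt import *
np.set_printoptions(precision=4,suppress=True)
P=plane("scene",np.array([[150,243],[215,218],[130,215],[185,203]])/3.5+[179.6,149.6],.176);print(P)
print(np.degrees(np.arctan2(-(P[1]-P[0])[0],(P[1]-P[0])[1])))
Rt,_=mirror_tool(np.radians(17),0)
for z in(.3,.193): print(delta([.652,-.001,z],Rt))
E
```

```text
[[ 0.6758 -0.0144  0.176 ]
 [ 0.6559  0.0209  0.176 ]
 [ 0.6426 -0.0225  0.176 ]
 [ 0.6352  0.0071  0.176 ]]
29.417124278376985
(array([ 599.4408, -418.0791,  -77.5884]), array([-0.0911,  0.0121,  6.0796]))
(array([ 599.4543, -417.908 ,   29.4115]), array([-0.0911,  0.0121,  6.0796]))
```

```bash
python3 -m pendant '[{"tz":-1},{"tz":-1},{"tz":-1},{"tz":-1},{"tx":1,"ty":-0.7},{"tx":1,"ty":-0.7},{"tx":1,"ty":-0.7},{"tx":1,"ty":-0.7},{"tx":1,"ty":-0.7},{"tx":1,"ty":-0.7},{"tx":1,"ty":-0.7},{"tx":1,"ty":-0.7},{"tx":1,"ty":-0.7},{"tx":1,"ty":-0.7},{"tx":1,"ty":-0.7},{"tx":1,"ty":-0.7},{"tx":1,"ty":-0.7},{"tx":1,"ty":-0.7},{"tx":1,"ty":-0.7},{"tx":1,"ty":-0.7}]' 0
python3 -m pendant '[{"tx":1,"ty":-0.7},{"tx":1,"ty":-0.7},{"tx":1,"ty":-0.7},{"tx":1,"ty":-0.7},{"tx":1,"ty":-0.7},{"tx":1,"ty":-0.7},{"tx":1,"ty":-0.7},{"tx":1,"ty":-0.7},{"tx":1,"ty":-0.7},{"tx":1,"ty":-0.7},{"tx":1,"ty":-0.7},{"tx":1,"ty":-0.7},{"tx":1,"ty":-0.7},{"wz":0.75},{"wz":0.75},{}]'
python3 - <<'E'
from tgt import *
np.set_printoptions(precision=4,suppress=True)
Rt,_=mirror_tool(np.radians(17),0)
print(delta([.652,-.001,.193],Rt))
ims=[]
for n,w in(("scene",(130,300,180,340)),("top",(150,290,250,400))):
    p,d=eyes.snapshot(n);a=p[w[0]:w[1],w[2]:w[3]];ims.append(cv2.resize(a,(400,400*a.shape[0]//a.shape[1]),interpolation=cv2.INTER_CUBIC)[:370])
h=min(i.shape[0] for i in ims);cv2.imwrite("pics/pre.png",np.hstack([i[:h] for i in ims]))
E
```

```text
(array([ 599.4543, -417.908 ,   29.4115]), array([-0.0911,  0.0121,  6.0796]))invalid input at $[0]: expected keys tx, ty, tz, wx, wy, wz
invalid input at $[0]: expected keys tx, ty, tz, wx, wy, wz
```

View pics/pre.png

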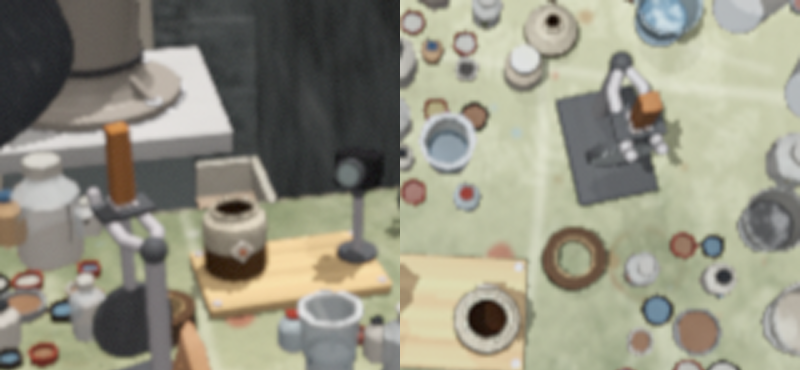

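The rows were refused because each one needs all six keys, so the arm has not moved and the picture is unchanged. I'll retype them in full.

```bash
python3 -m pendant '[{"tx":0,"ty":0,"tz":-1,"wx":0,"wy":0,"wz":0},{"tx":0,"ty":0,"tz":-1,"wx":0,"wy":0,"wz":0},{"tx":0,"ty":0,"tz":-1,"wx":0,"wy":0,"wz":0},{"tx":0,"ty":0,"tz":-1,"wx":0,"wy":0,"wz":0},{"tx":1,"ty":-0.7,"tz":0,"wx":0,"wy":0,"wz":0},{"tx":1,"ty":-0.7,"tz":0,"wx":0,"wy":0,"wz":0},{"tx":1,"ty":-0.7,"tz":0,"wx":0,"wy":0,"wz":0},{"tx":1,"ty":-0.7,"tz":0,"wx":0,"wy":0,"wz":0},{"tx":1,"ty":-0.7,"tz":0,"wx":0,"wy":0,"wz":0},{"tx":1,"ty":-0.7,"tz":0,"wx":0,"wy":0,"wz":0},{"tx":1,"ty":-0.7,"tz":0,"wx":0,"wy":0,"wz":0},{"tx":1,"ty":-0.7,"tz":0,"wx":0,"wy":0,"wz":0},{"tx":1,"ty":-0.7,"tz":0,"wx":0,"wy":0,"wz":0},{"tx":1,"ty":-0.7,"tz":0,"wx":0,"wy":0,"wz":0},{"tx":1,"ty":-0.7,"tz":0,"wx":0,"wy":0,"wz":0},{"tx":1,"ty":-0.7,"tz":0,"wx":0,"wy":0,"wz":0}]' 0
python3 -m pendant '[{"tx":1,"ty":-0.7,"tz":0,"wx":0,"wy":0,"wz":0},{"tx":1,"ty":-0.7,"tz":0,"wx":0,"wy":0,"wz":0},{"tx":1,"ty":-0.7,"tz":0,"wx":0,"wy":0,"wz":0},{"tx":1,"ty":-0.7,"tz":0,"wx":0,"wy":0,"wz":0},{"tx":1,"ty":-0.7,"tz":0,"wx":0,"wy":0,"wz":0},{"tx":1,"ty":-0.7,"tz":0,"wx":0,"wy":0,"wz":0},{"tx":1,"ty":-0.7,"tz":0,"wx":0,"wy":0,"wz":0},{"tx":1,"ty":-0.7,"tz":0,"wx":0,"wy":0,"wz":0},{"tx":1,"ty":-0.7,"tz":0,"wx":0,"wy":0,"wz":0},{"tx":1,"ty":-0.7,"tz":0,"wx":0,"wy":0,"wz":0},{"tx":1,"ty":-0.7,"tz":0,"wx":0,"wy":0,"wz":0},{"tx":1,"ty":-0.7,"tz":0,"wx":0,"wy":0,"wz":0},{"tx":1,"ty":-0.7,"tz":0,"wx":0,"wy":0,"wz":0},{"tx":1,"ty":-0.7,"tz":0,"wx":0,"wy":0,"wz":0},{"tx":1,"ty":-0.7,"tz":0,"wx":0,"wy":0,"wz":0},{"tx":1,"ty":-0.7,"tz":0,"wx":0,"wy":0,"wz":0},{"tx":1,"ty":-0.7,"tz":0,"wx":0,"wy":0,"wz":0},{"tx":0,"ty":0,"tz":0,"wx":0,"wy":0,"wz":0.75},{"tx":0,"ty":0,"tz":0,"wx":0,"wy":0,"wz":0.75},{"tx":0,"ty":0,"tz":0,"wx":0,"wy":0,"wz":0}]'
python3 - <<'E'
from tgt import *
np.set_printoptions(precision=4,suppress=True)
Rt,_=mirror_tool(np.radians(17),0)
print(delta([.652,-.001,.193],Rt),telemetry.state())
E
```

```text
clock: 1.8
tcp_pos: [0.4198, -0.3714, 0.3025]
tool_rot: [-0.0, 0.98, 0.2, -0.0]
ft_force: [0.6, 0.2, 0.1]
opening: 0.088
finger_force: 0.0
clock: 3.8
tcp_pos: [0.6389, -0.02, 0.3023]
tool_rot: [0.0, 0.989, 0.148, -0.0]
ft_force: [-0.2, 0.3, -0.6]
opening: 0.0879
finger_force: 0.0
(array([ 18.1278, -14.3525, 109.309 ]), array([0.0005, 0.036 , 0.0676])) {'clock': 3.8, 'joint_pos': array([ 0.1471,  0.3767, -0.2896,  1.5325,  0.1111,  1.2492, -1.4315]), 'joint_vel': array([ 0.0089, -0.0043, -0.0037,  0.0014,  0.0036,  0.001 ,  0.052 ]), 'tau': array([ -0.4555, -53.1274,  -2.3945, -28.8616,  -0.0626,  -0.0819,
        -0.5185]), 'tcp_pos': array([ 0.6389, -0.02  ,  0.3023]), 'tool_rot': array([ 0.0001,  0.9889,  0.1484, -0.0003]), 'ft_force': array([-0.1708,  0.3013, -0.6343]), 'wrist_torque': array([ 0.0173,  0.031 , -0.014 ]), 'finger_force': 0.0, 'opening': 0.08785309230966551}
```

```bash
python3 -m pendant '[{"tx":0.9,"ty":-0.7,"tz":0,"wx":0,"wy":0,"wz":0},{"tx":0,"ty":0,"tz":0.9,"wx":0,"wy":0,"wz":0},{"tx":0,"ty":0,"tz":0.9,"wx":0,"wy":0,"wz":0},{"tx":0,"ty":0,"tz":0.9,"wx":0,"wy":0,"wz":0},{"tx":0,"ty":0,"tz":0.9,"wx":0,"wy":0,"wz":0},{"tx":0,"ty":0,"tz":0.9,"wx":0,"wy":0,"wz":0},{"tx":0,"ty":0,"tz":0.9,"wx":0,"wy":0,"wz":0},{"tx":0,"ty":0,"tz":0,"wx":0,"wy":0,"wz":0},{"tx":0,"ty":0,"tz":0,"wx":0,"wy":0,"wz":0}]' 0
python3 - <<'E'
from tgt import *
ims=[]
for n,w in(("scene",(130,250,180,300)),("top",(150,260,290,400))):
    p,d=eyes.snapshot(n);a=p[w[0]:w[1],w[2]:w[3]];ims.append(cv2.resize(a,(400,400*a.shape[0]//a.shape[1]),interpolation=cv2.INTER_CUBIC))
h=min(i.shape[0] for i in ims);cv2.imwrite("pics/pre2.png",np.hstack([i[:h] for i in ims]))
E
```

```text
clock: 4.7
tcp_pos: [0.6521, -0.0017, 0.1949]
tool_rot: [-0.0, 0.989, 0.149, -0.0]
ft_force: [1.0, -0.3, 0.7]
opening: 0.0878
finger_force: 0.0
```

View pics/pre2.png

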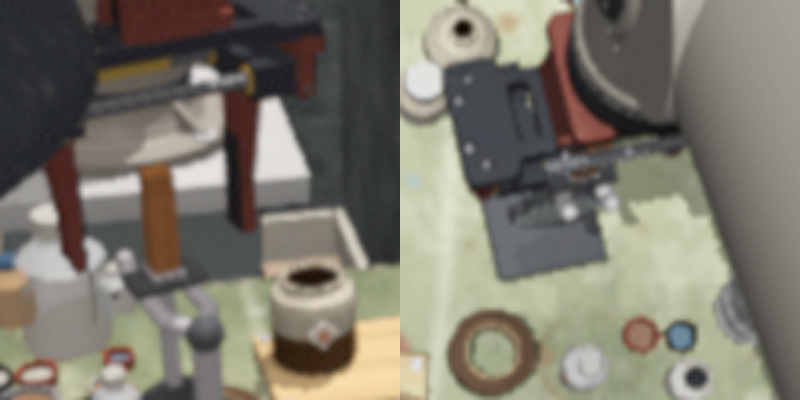

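The fingers straddle the grip: in the left crop they are at about (72,200) and (240,180), with the grip between them at (158,215). I'll close now.

```bash
python3 -m pendant '[{"tx":0,"ty":0,"tz":0,"wx":0,"wy":0,"wz":0},{"tx":0,"ty":0,"tz":0,"wx":0,"wy":0,"wz":0},{"tx":0,"ty":0,"tz":0,"wx":0,"wy":0,"wz":0},{"tx":0,"ty":0,"tz":0,"wx":0,"wy":0,"wz":0},{"tx":0,"ty":0,"tz":0,"wx":0,"wy":0,"wz":0},{"tx":0,"ty":0,"tz":0,"wx":0,"wy":0,"wz":0},{"tx":0,"ty":0,"tz":0,"wx":0,"wy":0,"wz":0},{"tx":0,"ty":0,"tz":0,"wx":0,"wy":0,"wz":0},{"tx":0,"ty":0,"tz":0,"wx":0,"wy":0,"wz":0},{"tx":0,"ty":0,"tz":0,"wx":0,"wy":0,"wz":0}]' 255 45
```

```text
clock: 5.8
tcp_pos: [0.6521, -0.0014, 0.1946]
tool_rot: [-0.0, 0.989, 0.149, -0.0]
ft_force: [0.8, 0.8, -0.3]
opening: 0.0156
finger_force: 45.0
```

```bash
python3 -m pendant '[{"tx":0,"ty":0,"tz":-0.5,"wx":0,"wy":0,"wz":0},{"tx":0,"ty":0,"tz":-0.5,"wx":0,"wy":0,"wz":0},{"tx":0,"ty":0,"tz":-0.5,"wx":0,"wy":0,"wz":0},{"tx":0,"ty":0,"tz":0,"wx":0,"wy":0,"wz":0},{"tx":-0.6,"ty":0,"tz":0,"wx":0,"wy":0,"wz":0},{"tx":-0.6,"ty":0,"tz":0,"wx":0,"wy":0,"wz":0},{"tx":-0.6,"ty":0,"tz":0,"wx":0,"wy":0,"wz":0},{"tx":-0.6,"ty":0,"tz":0,"wx":0,"wy":0,"wz":0},{"tx":-0.6,"ty":0,"tz":0,"wx":0,"wy":0,"wz":0},{"tx":-0.6,"ty":0,"tz":0,"wx":0,"wy":0,"wz":0},{"tx":-0.6,"ty":0,"tz":0,"wx":0,"wy":0,"wz":0},{"tx":-0.6,"ty":0,"tz":0,"wx":0,"wy":0,"wz":0},{"tx":-0.6,"ty":0,"tz":0,"wx":0,"wy":0,"wz":0},{"tx":0,"ty":0,"tz":0,"wx":0,"wy":0,"wz":0}]'
python3 - <<'E'
from tgt import *
np.set_printoptions(precision=4,suppress=True)
ims=[]
for n,w in(("scene",(140,260,180,320)),("top",(150,290,250,400))):
    p,d=eyes.snapshot(n);a=p[w[0]:w[1],w[2]:w[3]];ims.append(cv2.resize(a,(400,400*a.shape[0]//a.shape[1]),interpolation=cv2.INTER_CUBIC))
h=min(i.shape[0] for i in ims);cv2.imwrite("pics/out.png",np.hstack([i[:h] for i in ims]))
Rb=Ro.from_euler("z",yawb); V=O+Rb.apply([.130,-.050,.155]); Mi=O+Rb.apply([0,0,.08]); u=V-Mi;u/=np.linalg.norm(u)
Rt,Rm=mirror_tool(np.arctan2(u[1],u[0]),np.arcsin(u[2]))
print(V,Rm.apply([1,0,0]),u)
s=telemetry.state();q=s["tool_rot"];R=Ro.from_quat([q[1],q[2],q[3],q[0]])
# offset glass centre in tool frame: grip 136mm up, x -4, tcp z is dz below collar-referenced height
z_m=.075; dz=.1947-z_m   # TCP above glass centre at the grasp
print("glass now (assumed)",s["tcp_pos"]+R.apply([-.004,0,dz]))
Pt=V-Rt.apply([-.004,0,dz]); print("tcp target",Pt,delta(Pt,Rt))
E
```

```text
clock: 7.2
tcp_pos: [0.5474, -0.034, 0.2247]
tool_rot: [0.0, 0.989, 0.148, -0.0]
ft_force: [0.5, -0.2, -0.6]
opening: 0.016
finger_force: 45.0
[0.6504 0.1119 0.155 ] [ 0.8372 -0.2726  0.4741] [ 0.8372 -0.2726  0.4741]
glass now (assumed) [ 0.5453 -0.0344  0.1052]
tcp target [0.5998 0.1284 0.2623] (array([  96.0381, -139.5668,  -37.3726]), array([-8.6665, 27.3651, 34.3761]))
```

View pics/out.png

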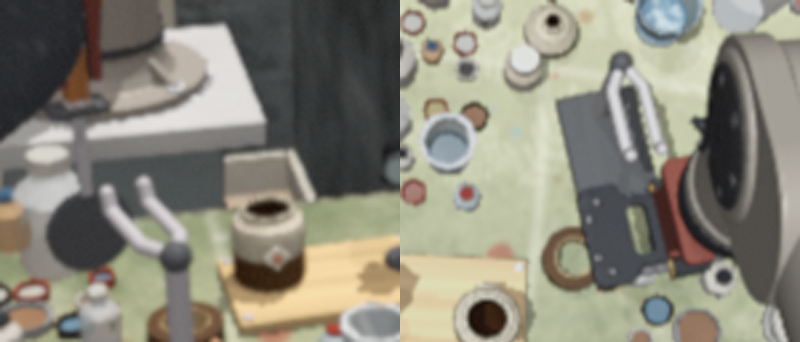

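The mirror is out of the hook and held upright: the head is at (88,235) in the left crop and the prong ends at (110,190). Next I'll raise it and turn it in yaw, then shift, then pitch.

```bash
python3 -m pendant '[{"tx":0,"ty":0,"tz":-1,"wx":0,"wy":0,"wz":0},{"tx":0,"ty":0,"tz":-1,"wx":0,"wy":0,"wz":0},{"tx":0,"ty":0,"tz":-1,"wx":0,"wy":0,"wz":0},{"tx":0,"ty":0,"tz":-1,"wx":0,"wy":0,"wz":0},{"tx":0,"ty":0,"tz":-1,"wx":0,"wy":0,"wz":0},{"tx":0,"ty":0,"tz":0,"wx":0,"wy":0,"wz":0.97},{"tx":0,"ty":0,"tz":0,"wx":0,"wy":0,"wz":0.97},{"tx":0,"ty":0,"tz":0,"wx":0,"wy":0,"wz":0.97},{"tx":0,"ty":0,"tz":0,"wx":0,"wy":0,"wz":0.97},{"tx":0,"ty":0,"tz":0,"wx":0,"wy":0,"wz":0.97},{"tx":0,"ty":0,"tz":0,"wx":0,"wy":0,"wz":0.97},{"tx":0,"ty":0,"tz":0,"wx":0,"wy":0,"wz":0.97},{"tx":0,"ty":0,"tz":0,"wx":0,"wy":0,"wz":0.97},{"tx":0,"ty":0,"tz":0,"wx":0,"wy":0,"wz":0.97},{"tx":0,"ty":0,"tz":0,"wx":0,"wy":0,"wz":0}]'
cat >> tgt.py <<'E'
Rb=Ro.from_euler("z",yawb); V=O+Rb.apply([.130,-.050,.155]); Mi=O+Rb.apply([0,0,.08]); u=V-Mi;u/=np.linalg.norm(u)
Rt,Rm=mirror_tool(np.arctan2(u[1],u[0]),np.arcsin(u[2])); Pt=V-Rt.apply([-.004,0,.1197])
E
python3 -c "
from tgt import *
print(delta(Pt,Rt),delta(Pt,mirror_tool(np.arctan2(u[1],u[0]),0)[0])[1])"
```

```text
clock: 8.8
tcp_pos: [0.5494, -0.0328, 0.3246]
tool_rot: [-0.0, 0.988, -0.155, 0.0]
ft_force: [0.4, -1.0, -0.3]
opening: 0.0156
finger_force: 45.0
(array([  -1.43728825, -168.81199199,   62.37209023]), array([-0.06445299, 28.29034547,  0.18464075])) [-0.01718229 -0.01069765  0.19282224]
```

```bash
python3 -m pendant '[{"tx":0,"ty":-0.94,"tz":0,"wx":0,"wy":0,"wz":0},{"tx":0,"ty":-0.94,"tz":0,"wx":0,"wy":0,"wz":0},{"tx":0,"ty":-0.94,"tz":0,"wx":0,"wy":0,"wz":0},{"tx":0,"ty":-0.94,"tz":0,"wx":0,"wy":0,"wz":0},{"tx":0,"ty":-0.94,"tz":0,"wx":0,"wy":0,"wz":0},{"tx":0,"ty":-0.94,"tz":0,"wx":0,"wy":0,"wz":0},{"tx":0,"ty":-0.94,"tz":0,"wx":0,"wy":0,"wz":0},{"tx":0,"ty":-0.94,"tz":0,"wx":0,"wy":0,"wz":0},{"tx":0,"ty":-0.94,"tz":0,"wx":0,"wy":0,"wz":0},{"tx":0,"ty":0,"tz":0,"wx":0,"wy":0.88,"wz":0},{"tx":0,"ty":0,"tz":0,"wx":0,"wy":0.88,"wz":0},{"tx":0,"ty":0,"tz":0,"wx":0,"wy":0.88,"wz":0},{"tx":0,"ty":0,"tz":0,"wx":0,"wy":0.88,"wz":0},{"tx":0,"ty":0,"tz":0,"wx":0,"wy":0.88,"wz":0},{"tx":0,"ty":0,"tz":0,"wx":0,"wy":0.88,"wz":0},{"tx":0,"ty":0,"tz":0,"wx":0,"wy":0.88,"wz":0},{"tx":0,"ty":0,"tz":0,"wx":0,"wy":0.88,"wz":0},{"tx":0,"ty":0,"tz":0,"wx":0,"wy":0,"wz":0}]'
python3 -c "
from tgt import *
print(delta(Pt,Rt))"
```

```text
clock: 10.6
tcp_pos: [0.5994, 0.1293, 0.324]
tool_rot: [0.038, 0.959, -0.148, 0.24]
ft_force: [0.1, 0.6, -1.1]
opening: 0.0164
finger_force: 45.0
(array([-28.48145457,   0.67200487,  54.77083307]), array([-0.12757162,  0.16559978,  0.39360651]))
```

```bash
python3 -m pendant '[{"tx":-0.36,"ty":0,"tz":0.68,"wx":0,"wy":0,"wz":0},{"tx":-0.36,"ty":0,"tz":0.68,"wx":0,"wy":0,"wz":0},{"tx":-0.36,"ty":0,"tz":0.68,"wx":0,"wy":0,"wz":0},{"tx":-0.36,"ty":0,"tz":0.68,"wx":0,"wy":0,"wz":0.1},{"tx":0,"ty":0,"tz":0,"wx":0,"wy":0,"wz":0},{"tx":0,"ty":0,"tz":0,"wx":0,"wy":0,"wz":0},{"tx":0,"ty":0,"tz":0,"wx":0,"wy":0,"wz":0}]'
python3 - <<'E'
from tgt import *
np.set_printoptions(precision=4,suppress=True)
print(delta(Pt,Rt))
p,d=eyes.snapshot("scene");np.savez("s2.npz",p=p,d=d);pt,dt=eyes.snapshot("top");np.savez("t2.npz",p=pt,d=dt)
print("V px",proj("scene",V),proj("top",V))
a=p[110:280,170:360];b=pt[150:300,210:380]
a=cv2.resize(a,(400,400*a.shape[0]//a.shape[1]),interpolation=cv2.INTER_CUBIC);b=cv2.resize(b,(400,400*150//170),interpolation=cv2.INTER_CUBIC)
h=min(len(a),len(b));cv2.imwrite("pics/fin.png",np.hstack([a[:h],b[:h]]))
for n,D in(("scene",d),("top",dt)):
    c=cloud(n,D,np.ones_like(D,bool));q=c[np.linalg.norm(c-V,axis=1)<.04]
    if len(q)<20: print(n,len(q));continue
    m=np.median(q,0);U,S,W=np.linalg.svd(q-q.mean(0));print(n,len(q),q.mean(0),S,W[2])
print(V,u)
E
```

```text
clock: 11.3
tcp_pos: [0.6016, 0.1279, 0.2636]
tool_rot: [0.037, 0.958, -0.154, 0.241]
ft_force: [-0.3, -0.6, 0.3]
opening: 0.0159
finger_force: 45.0
(array([-2.1946,  0.0797,  0.2586]), array([-0.1132,  0.1225, -0.2516]))
V px [[289.2701 215.4371]] [[286.7744 193.0536]]
scene 962 [0.6581 0.1106 0.1602] [0.5199 0.5035 0.046 ] [ 0.8377 -0.2747  0.4721]
top 245 [0.6513 0.1104 0.1685] [0.2781 0.2728 0.0334] [-0.8029  0.2706 -0.5312]
[0.6504 0.1119 0.155 ] [ 0.8372 -0.2726  0.4741]
```

View pics/fin.png

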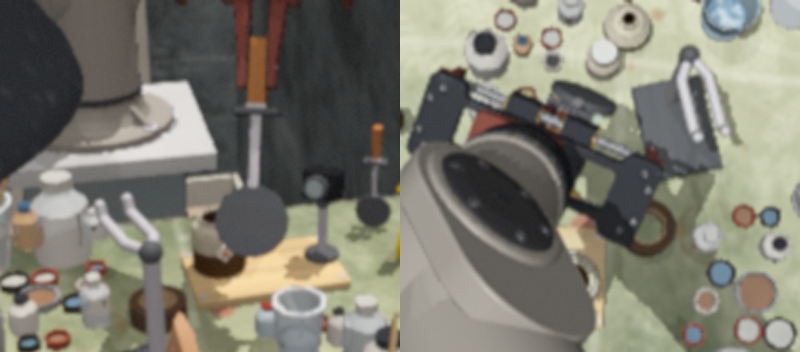

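The disc's back sits at about (252,222) in the left crop, in front of the jar and camera and clear of both. The plane fitted to the scene depth agrees with the wanted normal to about 0.2°. I'll check the disc centre as well.

```bash
python3 - <<'E'
from tgt import *
np.set_printoptions(precision=2,suppress=True)
D=np.load("s2.npz");c=cloud("scene",D["d"],np.ones_like(D["d"],bool))
e1=Rm.apply([0,1,0]);e3=Rm.apply([0,0,1])
w=c-V;X=np.c_[w@u,w@e1,w@e3]*1000
q=X[(abs(X[:,0]-9)<6)&(np.hypot(X[:,1],X[:,2])<45)]
print(np.median(q[:,0]))
low=q[q[:,2]<15]
g=q[(abs(q[:,1])>7)|(q[:,2]<28)]
print("circle",cv2.minEnclosingCircle(g[:,1:].astype(np.float32)),np.percentile(g[:,1],[.5,99.5]),g[:,2].min())
E
```

```text
9.201745120396922
circle ((0.6833978295326233, 0.4311782717704773), 32.83151626586914) [-30.2  32.3] -31.445729576528684
```

```bash
python3 -m pendant '[{"tx":-0.07,"ty":0,"tz":0,"wx":0,"wy":0,"wz":0},{"tx":0,"ty":0,"tz":0,"wx":0,"wy":0,"wz":0},{"tx":0,"ty":0,"tz":0,"wx":0,"wy":0,"wz":0},{"tx":0,"ty":0,"tz":0,"wx":0,"wy":0,"wz":0},{"tx":0,"ty":0,"tz":0,"wx":0,"wy":0,"wz":0}]'
python3 -c "
from tgt import *
from workcell import robot
print(delta(Pt,Rt)); print(robot.close_job())"
```

```text
clock: 11.9
tcp_pos: [0.5999, 0.1282, 0.2625]
tool_rot: [0.037, 0.958, -0.154, 0.241]
ft_force: [0.3, -0.9, 0.9]
opening: 0.016
finger_force: 45.0
(array([-0.20717635, -0.13742445,  0.16687008]), array([-0.09702599,  0.13221828, -0.22860307]))
the job is handed in; nothing more can be done
None
```

The job is handed in at 11.9 s: the mirror is off the hook and held still at the view point, by measurement within about 1 mm and 0.3° of the pose that should put the stamp mid-glass; no view of the reflection itself was available to confirm that.

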